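# Drive the seated plug out of the mount block

### The arm

A 6-joint arm with a two-finger parallel gripper is mounted at the origin on the work surface. World frame = base frame: x ahead of the robot, y to its left, z up, the work surface at z = 0. Lengths are in m, angles in rad, forces in N, time in s.
With the tool pointing down it reaches from about 0.375 to 0.9 m from the base axis. Payload 3.1 kg.
Tool frame: the origin (TCP) lies midway between the tips of the shut fingers; the grasp point (between the pads) lies 19 mm behind it; z points along the fingers, y is the line along which they close (so a half turn about z gives the same grasp; the last joint's range is limited). The gripper opens to 87 mm and grips with 3 to 60 N. Pads are 19 mm wide; open, the fingers measure 117 mm over their backs; the gripper's body (75 mm by 190 mm) begins 51 mm behind the grasp point.
Start: joints at [1.077, 0.527, 1.433, -0, 1.181, -0.178], TCP at [0.193, 0.594, 0.223] pointing down, gripper open.
Joint ranges: [-3.08, 3.08], [-0.75, 2.2], [0.22, 2.44], [-1.43, 4.57], [0, 2.65], [-2.85, 2.85]. Speed limits (rad/s): [2.79, 2.79, 3.14, 3.14, 3.14, 3.14].

### API

Orientations are given as a unit quaternion [x, y, z, w].
In Python, from rig import status, imaging, order gives the robot as it stands.
- The arm moves only by the tool arm_command, never from a script. Its argument "deltas" is one flat list of numbers, 5 for each row, row after row: the opening, from -1 (shut) to 1 (fully open), so that 0 is half open, then the shift along the tool's x, y, z in m, then the turn about the tool's z in rad. In form: [gripper, tx, ty, tz, roll, gripper, tx, ty, tz, roll, ...]. A call has 1 to 12 rows; each row shifts and turns the commanded pose from where the row before left it, along the tool's axes as they then stand; what a row does not reach is not made up. A row lasts 1/8 s, in which the tool goes at most 62.5 mm and 10.7 degrees, less where a joint would pass 70% of its speed; a pose out of reach is approached as far as the arm can. A call with a gripper value outside its range is refused whole. The fingers move at their own pace and stop on an object; "newtons" is the grip in N (left out, the last holds). Time passes only in rows, so rows that do not move let the fingers close. It gives the time, the measured TCP pose, the force, the opening and the grip force at its end, in the units of the state.
- status.get_obs(): the state, without advancing time (a new reading comes with each control period).
- imaging.camera(name): name is "scene" or "side" or "wrist"; returns (picture, depth): 480x640x3 uint8, red, green, blue; 480x640 float32, m along the optical axis (not along the pixel's ray), 0 where there is no reading.
- imaging.camera_params(name): a dict with "intrinsics" (3x3 intrinsics, pixels), "k1" (the pictures are not rectified: a ray, as slopes to the right and down, at radius r is drawn at 1 + k1 r^2 times it, then the intrinsics apply), "camera_from_world" (4x4, takes a point from world to camera coordinates). Camera axes: x right, y up, looking along -z (the intrinsics and any distortion apply to the point x, -y, -z); pixel columns grow to the right and rows downward; lengths in m; the calibration is good to about 2 mm. A picture is of the moment at which its call begins: read the wrist's pose just before it. camera_params takes no time and is no camera call; for the wrist camera it gives the pose at the moment of the call.
- order.hand_in(): hands the job in; it is judged then, once.
The state is a dict: "time": time; "q": joint angles; "joint_velocities": joint speeds; "joint_torque": joint torques, N m; "position": TCP position; "tool_rot": TCP orientation; "ft_force": force on the tool from outside, world axes, zero at the start; "moment": the same for the moment, N m; "grip_width": finger opening in m; "grip_force": force on a finger pad.
Only numpy, scipy, OpenCV 4.12 (cv2) and the standard library are available. Lean on these libraries where they do the work, as an engineer would, in place of code of your own. Each camera call takes 0.05 s, during which the arm holds its last target. There are 200 camera calls.

### The job

Take the ejector rod with the plain black grip from the wooden rack and drive the seated brass plug down and out of the bore of the aluminium block into the tray beneath, pressing steadily and gently on until the rod's collar bears lightly on the steel stop ring around the bore. Then draw the rod out and stand it back, fully down, in the rack socket it came from; do not disturb the other things.

Things in the scene. Friction and masses are not known exactly. Their poses are not given: they have to be found in the camera images.
- rod: Ejector rod standing in one of the rack's sockets, 122 mm tall, about 220 g. From below: nose 14 mm in diameter, 22 mm long; shaft 20 mm in diameter, 42 mm long, lowest 2 mm tapering to 17; collar 38 mm in diameter, 8 mm thick; plain black straight grip 24 mm in diameter, 50 mm high. Origin: centre of the nose's lower end; z up the rod. Collar underside at z 64 mm, grip from 72 to 122 mm.
- rack: Fixed wooden rack 60 x 160 x 70 mm (x, y, z), origin under its centre, with two upright 23 mm sockets 43 mm either side of the middle along y, mouths 70 mm above the table. One holds the ejector rod, hanging by its collar on the rack's top, its nose 6 mm above the table; the other the burnisher. Which holds which varies.
- stand: Fixed: aluminium block 70 x 100 x 45 mm (x, y, z) on two steel legs at its y ends, top 100 mm above the table, with a 22 mm bore through it. A stop ring (48 mm outside, 27 mm inside) stands round the mouth, 3 to 15 mm above the block, differently each time: find it by touch. Catch tray 150 x 76 mm between the legs. Origin: table level, bore axis. Bears at most 25 N; robot must not touch it.
- bore (a point): Centre of the bore's mouth on the block's top face, 100 mm above the table; axes as the stand.
- tray (a point): Centre of the catch tray's rubber floor, 8 mm above the table, straight below the bore; axes as the stand.
- plug: Brass plug 20 mm in diameter, 22 mm long, 50 g, with three tapered ribs; origin at its lower end, z along its axis. Starts upright in the bore, its top about 25 mm below the block's top, held by two spring catch balls. Each rib takes 4 to 16 N to drive past them; it drops out when the rod's nose is about 47 mm below the block's top. It bears at most 25 N and may lie any way in the tray.
- burnisher: Bystander: burnisher with a 28 mm wooden ball head on a thin neck, 97 mm tall, standing in the other socket of the rack. Origin at its lower end.
- brush: Bystander: flat brush 170 mm long lying between rack and stand, along x. Origin under its middle.
- bowl: Bystander: metal bowl 120 mm across, 60 mm high. Origin under its centre.
- cup: Bystander: brass cup 80 mm across, 50 mm high. Origin under its centre.
- jar: Bystander: glass jar with a black cap, 56 mm across, 70 mm high. Origin under its centre.
- spatula: Bystander: spatula 170 mm long, lying flat. Origin under its middle.
There are look-alikes about, which are no part of the job. What is shaped like the rod but blue or orange is not meant.

How it is judged:
On the way, in this order (a step that is already met when the one before it is completed fails the run):
1. the rod's shaft is in the bore, its nose at least 23 mm below the block's top and within 3 mm of the bore's axis, the plug still seated (z of rod in the frame of bore below -0.023 m and horizontal distance between rod and bore below 0.003 m and z of plug in the frame of stand above 0.045 m), for 0.05 s.
2. the rod is pressed home: its collar bears on the stop ring with more than 3 N, the plug is out in the tray (contact force between rod_c2 and stand above 3 N and z of rod in the frame of bore below -0.047 m and height (world z) of plug below 0.032 m), for 0.2 s.
At the end, for the whole second after the job is handed in: The rod stands upright (within 0.06 rad) and at rest in the socket it came from, within 5 mm of its first position, and the plug lies at rest in the catch tray under the block (distance of rod from where it was at the start of the episode below 0.005 m and angle between rod's own z axis and vertical below 0.06 rad and linear speed of rod below 0.02 m/s and x of plug in the frame of tray between -0.075 and 0.075 m and y of plug in the frame of tray between -0.038 and 0.038 m and height (world z) of plug below 0.032 m and linear speed of plug below 0.03 m/s); the robot touches nothing.
It fails at once if the rod loads the block or its stand with more than 25 N (contact force between rod and stand above 25 N).
It fails at once if the rod presses the plug with more than 25 N (contact force between rod and plug above 25 N).
It fails at once if the robot itself touches the plug or the stand (contact force between any of the arm, the fingers and plug above 1 N or contact force between any of the arm, the fingers and stand above 3 N).
It fails at once if a bystander is shifted by more than 20 mm (the burnisher by more than 10 mm) (distance of burnisher from where it was at the start of the episode above 0.01 m or distance of any of brush, bowl, cup, jar, spatula from where it was at the start of the episode above 0.02 m).
It also fails if it takes over 67 s, if anything falls off the work surface, if the arm or the gripper's body presses on something with over 40 N, if the wrist force passes 120 N, or if a joint passes its speed limit or range.

## Working session

There is one attempt and no reset: what is moved stays moved. The work goes in short steps, Python scripts to look and compute and a tool call to move; the robot and the scene stay as the last step left them, time stands still between calls to the robot, and variables do not carry over. Pictures are saved under pics/ and viewed, at most 10 in all, crops included, and the job is handed in when it is done.

Besides the shell and the picture viewer there is one more tool, called after "Call:" in YAML: its name, and indented under it one key for each argument. arm_command: Moves the arm, as the interface text tells. Its arguments: {"type":"object","properties":{"deltas":{"type":"array"},"newtons":{"type":"number"}},"required":["deltas"]}

```bash
mkdir -p pics; ls; cat > h.py <<'E'
import numpy as np, cv2
from rig import status, imaging, order
def cam(n):
    P=imaging.camera_params(n); p,d=imaging.camera(n); return p,d,P
def pts(d,P):
    K=np.array(P["intrinsics"]);k1=P["k1"]
    v,u=np.mgrid[0:480,0:640]
    return cloud(u,v,d,P)
def slopes(u,v,P):
    K=np.array(P["intrinsics"]);k1=P["k1"]
    a=(np.asarray(u,float)-K[0,2])/K[0,0];b=(np.asarray(v,float)-K[1,2])/K[1,1]
    rd=np.hypot(a,b);r=rd.copy()
    for _ in range(20): r=rd/(1+k1*r*r)
    s=1/(1+k1*r*r); return a*s,b*s
def cloud(u,v,d,P):
    a,b=slopes(u,v,P); T=np.linalg.inv(np.array(P["camera_from_world"]))
    c=np.stack([a*d,-b*d,-d*np.ones_like(a)],-1)
    return c@T[:3,:3].T+T[:3,3]
def onplane(u,v,z,P):
    T=np.linalg.inv(np.array(P["camera_from_world"])); q=cloud(u,v,1.0,P); o=T[:3,3]
    r=q-o; return o+r*((z-o[2])/r[...,2])[...,None]
def save(n,p): cv2.imwrite(f"pics/{n}.png",cv2.cvtColor(p,cv2.COLOR_RGB2BGR))
E
python3 - <<'E'
from h import *
print(status.get_obs())
for n in ["scene","side"]:
    p,d,P=cam(n); save(n,p); np.savez(n,p=p,d=d); print(n,P)
E
```

```text
pics
{'time': 0.0, 'q': array([ 1.07752144e+00,  5.28431210e-01,  1.43391388e+00, -4.18831021e-05,
        1.18142198e+00, -1.78492971e-01]), 'joint_velocities': array([ 0.00071777, -0.00094243,  0.00041438, -0.00182388, -0.00093325,
        0.00039029]), 'joint_torque': array([ 8.88087252e-04, -4.40054655e+01, -1.76585716e+01,  6.32681837e-02,
        5.83232555e-02, -1.46199463e-04]), 'position': array([0.19312492, 0.59362704, 0.22158945]), 'tool_rot': array([ 1.56733984e-01,  9.87640256e-01, -1.03284008e-03, -3.40065800e-04]), 'ft_force': array([ 0.39253037, -0.69670877,  0.08672921]), 'moment': array([-0.01366255,  0.02120751, -0.02818083]), 'grip_force': 0.0, 'grip_width': 0.08741916639767998}
scene {'intrinsics': array([[435.15747015,   0.        , 321.80023925],
       [  0.        , 435.15747015, 237.14874452],
       [  0.        ,   0.        ,   1.        ]]), 'k1': -0.08681032529911589, 'camera_from_world': array([[-0.15871888,  0.9873145 ,  0.00428956,  0.05395026],
       [-0.80581576, -0.13204946,  0.5772555 ,  0.40614845],
       [ 0.57049915,  0.08816475,  0.81655232, -1.31946841],
       [ 0.        ,  0.        ,  0.        ,  1.        ]])}
side {'intrinsics': array([[622.58259371,   0.        , 321.56802139],
       [  0.        , 622.58259371, 235.9829943 ],
       [  0.        ,   0.        ,   1.        ]]), 'k1': -0.13566491734532665, 'camera_from_world': array([[ 0.88312837, -0.46861763, -0.02194986, -0.47703   ],
       [ 0.31285714,  0.55343615,  0.7718995 , -0.27734695],
       [-0.34957787, -0.68855352,  0.63536554, -1.05294984],
       [ 0.        ,  0.        ,  0.        ,  1.        ]])}
```

View pics/scene.png

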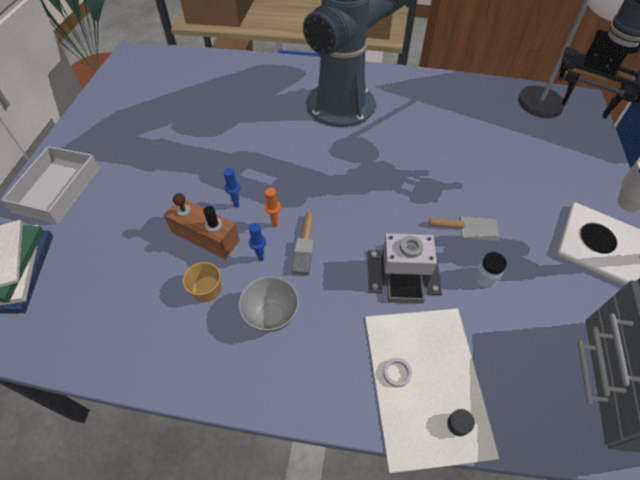

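View pics/side.png

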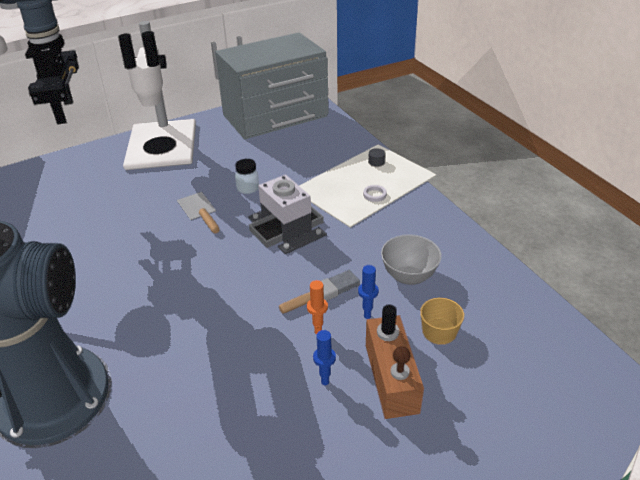

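Scene: the black-grip rod stands in the rack at (211,217), with the wooden-ball burnisher at (180,201). The blue rods are at (232,185) and (257,240) and the orange one at (273,205); they are look-alikes, wrong in colour and standing outside the rack. The black caps at (494,262) and (461,422) aren't rods. The stand with its ring is at (410,245). In the side view the rod is at (389,318) and the ring at (286,186).

```bash
python3 - <<'E'
from h import *
out=[]
for n,(r0,r1,c0,c1),(s0,s1,t0,t1) in [("scene",(195,265,155,250),(225,300,365,445)),("side",(295,420,355,430),(170,250,245,330))]:
    z=np.load(n+".npz");p,d=z["p"],z["d"];P=imaging.camera_params(n);X=pts(d,P)
    v,u=np.mgrid[0:480,0:640]
    def rg(a,b,c,e): return (v>=a)&(v<b)&(u>=c)&(u<e)&(d>0)
    R=rg(r0,r1,c0,c1);S=rg(s0,s1,t0,t1)
    dark=(p.max(-1)<60)&R&(X[...,2]>.075)
    g=X[dark]; print(n,"grip",dark.sum(),g.mean(0),g.min(0),g.max(0), "px",u[dark].mean(),v[dark].mean())
    top=dark&(X[...,2]>.122); print(" top",top.sum(),X[top].mean(0))
    rk=R&(abs(X[...,2]-.07)<.006)&(p[...,0]>p[...,2]*1.5)
    q=X[rk][:,:2].astype(np.float32); print(" rack",cv2.minAreaRect(q))
    bt=S&(abs(X[...,2]-.1)<.006); print(" block",bt.sum(),cv2.minAreaRect(X[bt][:,:2].astype(np.float32)),np.median(X[bt][:,2]))
    hi=S&(X[...,2]>.1)&(X[...,2]<.135); print(" hi z hist",np.histogram(X[hi][:,2],bins=np.arange(.094,.136,.003)))
    rn=S&(X[...,2]>.106)&(X[...,2]<.13)
    if rn.sum()>10: print(" ring",rn.sum(),cv2.minEnclosingCircle(X[rn][:,:2].astype(np.float32)),X[rn].mean(0))
    out+=[cv2.resize(p[r0-15:r0+85,c0-15:c0+110],(375,300),interpolation=2),cv2.resize(p[s0-15:s0+85,t0-15:t0+110],(375,300),interpolation=2)]
save("crops",np.vstack([np.hstack(out[:2]),np.hstack(out[2:])]))
E
```

```text
scene grip 228 [ 0.56010315 -0.21673769  0.11251356] [ 0.53234414 -0.29556237  0.07923785] [ 0.57106092 -0.19531211  0.13051682] px 206.06140350877192 214.58771929824562
 top 87 [ 0.55962857 -0.2092613   0.12732192]
 rack ((0.5450748205184937, -0.2485419511795044), (0.1619909405708313, 0.06262481212615967), 70.1650390625)
 block 1127 ((0.5683234333992004, 0.22147715091705322), (0.07285325974225998, 0.10168060660362244), 7.371203899383545) 0.10082062194020636
 hi z hist (array([  0,   0, 684,  98,  32,  85, 177,  14,   0,   0,   0,   0,   0,
         0]), array([0.094, 0.097, 0.1  , 0.103, 0.106, 0.109, 0.112, 0.115, 0.118,
       0.121, 0.124, 0.127, 0.13 , 0.133, 0.136]))
 ring 308 ((0.56854248046875, 0.2202264666557312), 0.04905673861503601) [0.57041271 0.22127951 0.11216292]
side grip 419 [ 0.54924159 -0.22873704  0.1099323 ] [ 0.51476902 -0.30647071  0.07811547] [ 0.56706962 -0.20150252  0.13208573] px 390.3556085918854 325.90214797136036
 top 135 [ 0.55504073 -0.21472072  0.12822243]
 rack ((0.543197751045227, -0.25123780965805054), (0.16515405476093292, 0.061249930411577225), 70.12972259521484)
 block 762 ((0.5663557052612305, 0.21845600008964539), (0.07326046377420425, 0.11093375086784363), 7.190116882324219) 0.09975194408282412
 hi z hist (array([  0,   0, 278,  68,  45, 101,  69,   6,   0,   0,   0,   0,   0,
         0]), array([0.094, 0.097, 0.1  , 0.103, 0.106, 0.109, 0.112, 0.115, 0.118,
       0.121, 0.124, 0.127, 0.13 , 0.133, 0.136]))
 ring 221 ((0.5655204653739929, 0.2179284542798996), 0.02598182111978531) [0.56509754 0.21573193 0.11092064]
```

View pics/crops.png

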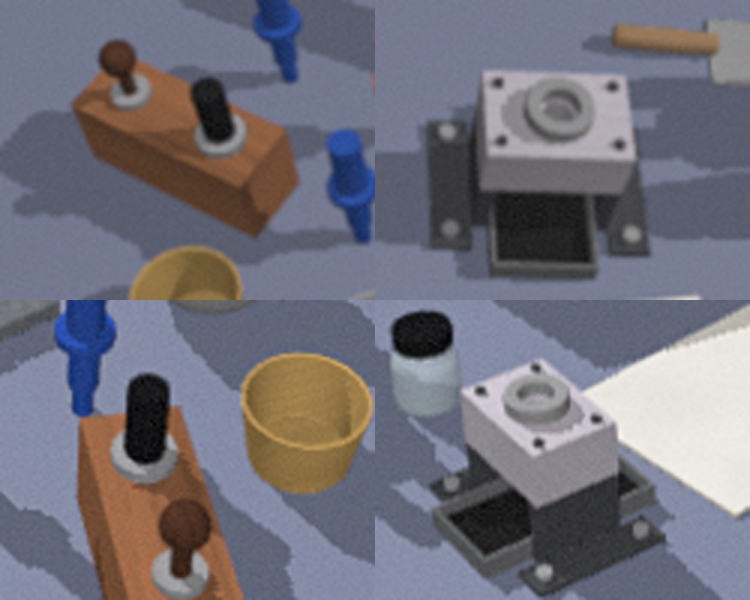

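The crop confirms it: the rod with the plain black straight grip stands in the rack socket nearer the stand, with the wooden-ball burnisher in the other. The ring stands about 12 mm above the block. I'll move over the rod now.

Call:
arm_command:
  deltas: [1, -0.04, -0.044, -0.005, 0, 1, -0.04, -0.044, -0.005, 0, 1, -0.04, -0.044, -0.005, 0, 1, -0.04, -0.044, -0.005, 0, 1, -0.04, -0.044, -0.005, 0, 1, -0.04, -0.044, -0.005, 0, 1, -0.04, -0.044, -0.005, 0, 1, -0.04, -0.044, -0.005, 0, 1, -0.04, -0.044, 0, 0, 1, -0.04, -0.044, 0, 0, 1, -0.04, -0.044, 0, 0, 1, -0.04, -0.044, 0, 0]

```text
time: 1.6
position: [0.4867, -0.0582, 0.2624]
tool_rot: [0.157, 0.988, 0.0, -0.0]
ft_force: [1.5, 1.1, 0.1]
grip_width: 0.0869
grip_force: 0.0
```

Call:
arm_command:
  deltas: [1, -0.037, -0.04, 0, 0, 1, -0.038, -0.04, 0, 0, 1, -0.038, -0.04, 0, 0, 1, 0, 0, 0, 0.17, 1, 0, 0, 0, 0.17, 1, 0, 0, 0, 0.17, 1, 0, 0, 0, 0.17, 1, 0, 0, 0, 0.17, 1, 0, 0, 0, 0.17, 1, 0, 0, 0, 0.17, 1, 0, 0, 0, 0.17, 1, 0, 0, 0, 0.17]

```text
time: 3.1
position: [0.5563, -0.2053, 0.262]
tool_rot: [0.799, 0.602, -0.0, -0.001]
ft_force: [0.3, -0.3, 0.5]
grip_width: 0.0868
grip_force: 0.0
```

```bash
cat >> h.py <<'E'
from scipy.spatial.transform import Rotation as Rn
def delta(target,o=None):
    o=o or status.get_obs(); return Rn.from_quat(o["tool_rot"]).inv().apply(np.array(target)-o["position"])
E
python3 - <<'E'
from h import *
o=status.get_obs();print(o["time"],o["position"],o["q"],Rn.from_quat(o["tool_rot"]).as_matrix().round(4),o["ft_force"])
p,d,P=cam("wrist");save("w1",p);np.savez("w1",p=p,d=d,T=P["camera_from_world"]);print(P)
E
```

```text
3.1 [ 0.55634174 -0.20526863  0.26201856] [-5.41756228e-01  4.42232357e-01  1.46843723e+00 -7.52525529e-06
  1.23214940e+00 -2.62142135e-01] [[ 2.760e-01  9.612e-01 -1.100e-03]
 [ 9.612e-01 -2.760e-01  6.000e-04]
 [ 3.000e-04 -1.200e-03 -1.000e+00]] [ 0.29215571 -0.27057957  0.50771666]
{'intrinsics': array([[360.62284219,   0.        , 324.66756512],
       [  0.        , 360.62284219, 241.26874014],
       [  0.        ,   0.        ,   1.        ]]), 'k1': -0.053566045405296685, 'camera_from_world': array([[ 0.9614601 , -0.27493935, -0.00168408, -0.5907299 ],
       [ 0.26610887,  0.93208542, -0.24576987,  0.08270415],
       [ 0.06914151,  0.23584977,  0.96932674, -0.41704049],
       [ 0.        ,  0.        ,  0.        ,  1.        ]])}
```

View pics/w1.png

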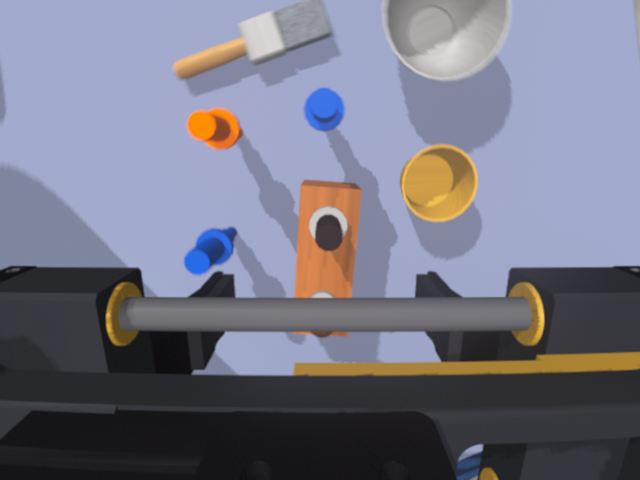

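The wrist view shows the black grip at about (328,232) with its collar at (328,225), the burnisher partly hidden at (322,305), a blue rod at (205,250) and the cup at (440,183). I'll measure these.

```bash
python3 - <<'E'
from h import *
z=np.load("w1.npz");p,d=z["p"],z["d"];P=imaging.camera_params("wrist");P["camera_from_world"]=z["T"];X=pts(d,P)
v,u=np.mgrid[0:480,0:640]
R=(v>200)&(v<258)&(u>300)&(u<360)&(d>0)
t=R&(p.max(-1)<70)&(X[...,2]>.1)
top=t&(X[...,2]>.124);print("zmax",np.percentile(X[t][:,2],[5,50,95]))
c,r=cv2.minEnclosingCircle(np.argwhere(top)[:,::-1].astype(np.float32));print("top",c,r,onplane(*c,.128,P),X[top].mean(0))
# grip silhouette bottom & collar disc
col=R&(p.min(-1)>95)&(abs(X[...,2]-.078)<.006)
q=X[col];A=np.c_[2*q[:,:2],np.ones(len(q))]
h=cv2.convexHull(np.argwhere(col)[:,::-1].astype(np.int32));c,r=cv2.minEnclosingCircle(h);print("collar",c,r,onplane(*c,.078,P),np.median(q[:,2]))
g=p.astype(int)
rk=(v>180)&(v<285)&(u>285)&(u<370)&(g[...,0]>g[...,2]*1.4)&(abs(X[...,2]-.07)<.005)
print("rack",cv2.minAreaRect(X[rk][:,:2].astype(np.float32)))
b=(g[...,2]>g[...,0]*2.5)&(X[...,2]>.05)&(v<290);n,l,s,ce=cv2.connectedComponentsWithStats(b.astype(np.uint8))
for i in range(1,n):
    if s[i,4]>60: print("blue",ce[i],X[l==i].min(0),X[l==i].max(0))
cu=(v>140)&(v<225)&(u>395)&(u<480)&(X[...,2]>.04)&(X[...,2]<.06);print("cup",X[cu].min(0),X[cu].max(0))
# stand side/scenes ring: fit circles at median height
for n in("scene","side"):
    z=np.load(n+".npz");p,d=z["p"],z["d"];P=imaging.camera_params(n);Y=pts(d,P)
    m=(np.hypot(Y[...,0]-.567,Y[...,1]-.219)<.03)&(Y[...,2]>.108)&(Y[...,2]<.125)
    m=cv2.morphologyEx(m.astype(np.uint8),cv2.MORPH_CLOSE,np.ones((3,3)))
    e=cv2.fitEllipse(max(cv2.findContours(m,0,1)[0],key=len));print(n,"ring",e,onplane(*e[0],.111,P))
E
```

```text
zmax [0.10836693 0.12722642 0.12847942]
top (328.4261169433594, 236.02243041992188) 13.155454635620117 [ 0.55800462 -0.20954705  0.128     ] [ 0.55797176 -0.2097017   0.12738083]
collar (327.80694580078125, 224.9158477783203) 19.30599594116211 [ 0.55762428 -0.2102151   0.078     ] 0.0774211883731322
rack ((0.552543044090271, -0.22460156679153442), (0.10300327092409134, 0.059915415942668915), 70.44483184814453)
blue [323.68739496 108.72941176] [ 0.56607926 -0.14114332  0.06309534] [ 0.6009296  -0.09287414  0.42357985]
blue [208.89065894 251.1397538 ] [ 0.42217643 -0.21910044  0.06281986] [ 0.57478973 -0.14114332  0.42357985]
cup [ 0.63985731 -0.24337935  0.04000256] [ 0.71824077 -0.16492117  0.0515269 ]
scene ring ((411.2461242675781, 245.6943817138672), (19.25080680847168, 23.334470748901367), 103.72113037109375) [0.56892868 0.22121998 0.111     ]
side ring ((283.3827819824219, 186.89254760742188), (13.77163314819336, 21.64069175720215), 86.18474578857422) [0.56530102 0.21636237 0.111     ]
```

Call:
arm_command:
  deltas: [1, -0.004, 0.003, 0.02, 0, 1, 0, 0, 0.04, 0, 1, 0, 0, 0.04, 0, 1, 0, 0, 0.04, 0, 1, 0, 0, 0.022, 0, 1, 0, 0, 0.01, 0, 1, 0, 0, 0, 0, 0, 0, 0, 0, 0, -0.3, 0, 0, 0, 0, -1, 0, 0, 0, 0, -1, 0, 0, 0, 0, -1, 0, 0, 0, 0]
  newtons: 45

```text
time: 4.65
position: [0.5585, -0.2102, 0.0907]
tool_rot: [0.797, 0.604, 0.0, 0.0]
ft_force: [-0.1, -0.5, -0.3]
grip_width: 0.045
grip_force: 0.0
```

Call:
arm_command:
  deltas: [-1, 0, 0, 0, 0, -1, 0, 0, 0, 0]

```text
time: 4.9
position: [0.5585, -0.2101, 0.0905]
tool_rot: [0.797, 0.604, -0.0, -0.0]
ft_force: [-0.8, 0.3, 0.3]
grip_width: 0.0253
grip_force: 0.0
```

```bash
python3 - <<'E'
from h import *
o=status.get_obs();print(o)
E
```

```text
{'time': 4.9, 'q': array([-5.46966657e-01,  6.64451248e-01,  1.61322562e+00,  3.47443838e-06,
        8.64045086e-01, -2.72981450e-01]), 'joint_velocities': array([-0.00200934,  0.00044394, -0.00201823, -0.00147468,  0.00093453,
       -0.00081162]), 'joint_torque': array([ 1.88359809e-03, -4.46284211e+01, -1.23911816e+01,  4.83667140e-02,
        5.72653336e-02, -2.69899311e-05]), 'position': array([ 0.55847562, -0.21011642,  0.09048802]), 'tool_rot': array([ 7.97048400e-01,  6.03915428e-01, -2.24765452e-05, -6.06330400e-05]), 'ft_force': array([-0.79155615,  0.34700766,  0.34261741]), 'moment': array([-0.1390689 ,  0.09795736, -0.02948196]), 'grip_force': 0.0, 'grip_width': 0.02529608283058659}
```

Call:
arm_command:
  deltas: [-1, 0, 0, 0, 0, -1, 0, 0, 0, 0, -1, 0, 0, -0.005, 0, -1, 0, 0, -0.01, 0, -1, 0, 0, -0.02, 0, -1, 0, 0, -0.03, 0, -1, 0, 0, -0.03, 0, -1, 0, 0, -0.03, 0, -1, 0, 0, -0.025, 0, -1, 0, 0, -0.015, 0, -1, 0, 0, 0, 0]

```text
time: 6.28
position: [0.559, -0.2104, 0.2568]
tool_rot: [0.797, 0.604, 0.001, 0.001]
ft_force: [-0.1, -0.6, -2.8]
grip_width: 0.0229
grip_force: 44.9
```

```bash
python3 - <<'E'
from h import *
o=status.get_obs();print(o["position"],o["ft_force"],o["grip_width"],o["grip_force"],o["moment"])
T=np.linalg.inv(imaging.camera_params("wrist")["camera_from_world"]);print(T[:3,3],-T[:3,2],T[:3,1])
for b in [(.567,.219,.25)]: print(delta(b))
E
```

```text
[ 0.55901251 -0.2103947   0.25680782] [-0.1221563  -0.62587521 -2.80706749] 0.022872874100574002 44.917843998991884 [-0.08755875  0.0944751  -0.06640055]
[ 0.57656353 -0.14585842  0.41830929] [-0.06443675 -0.23822517 -0.96907   ] [ 0.26169401  0.93306904 -0.24677603]
[ 0.41555066 -0.10848393  0.00623175]
```

Call:
arm_command:
  deltas: [-1, 0.02, -0.006, 0, 0, -1, 0.05, -0.016, 0, 0, -1, 0.055, -0.018, 0, 0, -1, 0.055, -0.018, 0, 0, -1, 0.055, -0.018, 0, 0, -1, 0.05, -0.016, 0, 0, -1, 0.035, -0.012, 0, 0, -1, 0.01, -0.004, 0, 0, -1, 0, 0, 0, 0, -1, 0, 0, 0, 0]

```text
time: 7.52
position: [0.5437, 0.1358, 0.2551]
tool_rot: [0.797, 0.604, -0.001, -0.0]
ft_force: [-0.2, -0.4, -2.7]
grip_width: 0.0229
grip_force: 44.9
```

```bash
python3 - <<'E'
from h import *
o=status.get_obs();print(o["time"],o["position"])
p,d,P=cam("wrist");save("w2",p);np.savez("w2",p=p,d=d,T=P["camera_from_world"],**{k:P[k] for k in("intrinsics","k1")})
X=pts(d,P)
m=(np.hypot(X[...,0]-.567,X[...,1]-.219)<.032)&(X[...,2]>.106)&(X[...,2]<.125)
print(m.sum(),np.percentile(X[m][:,2],[5,25,50,75,95]))
m8=cv2.morphologyEx(m.astype(np.uint8),cv2.MORPH_CLOSE,np.ones((3,3)))
for c in cv2.findContours(m8,cv2.RETR_CCOMP,1)[0]:
    if len(c)>20: e=cv2.fitEllipse(c);print(e,onplane(*e[0],np.percentile(X[m][:,2],75),P))
bt=(np.hypot(X[...,0]-.567,X[...,1]-.219)<.08)&(abs(X[...,2]-.1)<.004)
print("block",cv2.minAreaRect(X[bt][:,:2].astype(np.float32)),np.median(X[bt][:,2]))
E
```

```text
7.525 [0.54368077 0.13577557 0.25513086]
1925 [0.11000998 0.11097579 0.11150398 0.11205709 0.11278036]
((324.4305725097656, 124.15824890136719), (57.388431549072266, 59.62750244140625), 0.1374552845954895) [0.56676567 0.21975824 0.11205709]
((324.4596862792969, 124.88273620605469), (33.24910354614258, 33.91337203979492), 3.079453229904175) [0.56663538 0.2192077  0.11205709]
block ((0.5667058229446411, 0.21960699558258057), (0.07061512768268585, 0.10053299367427826), 7.252631187438965) 0.09944134270665439
```

View pics/w2.png

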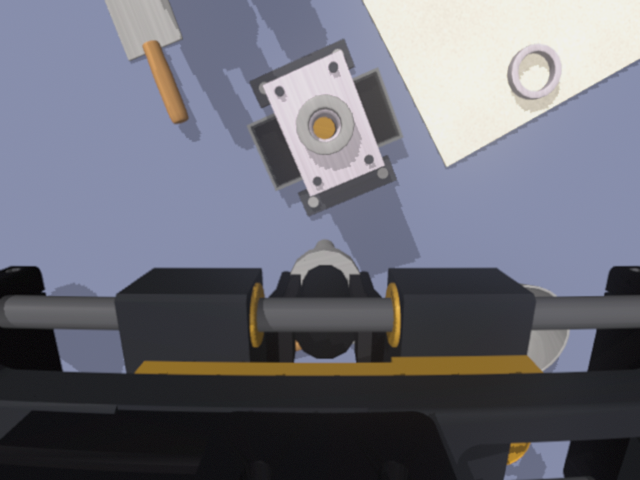

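Wrist view: the ring is at (324,124) with the brass plug inside it, and the held rod's collar is at about (325,275) with its nose tip at (325,243). Next I'll check for tilt of the rod in the hand.

```bash
python3 - <<'E'
from h import *
z=np.load("w2.npz");p,d=z["p"],z["d"];P=dict(intrinsics=z["intrinsics"],k1=float(z["k1"]),camera_from_world=z["T"]);X=pts(d,P)
v,u=np.mgrid[0:480,0:640]
R=(v>225)&(v<300)&(u>285)&(u<365)&(d>0)
print("depth z at nose col", [(r,X[r,325].round(4).tolist()) for r in range(236,282,4)])
o=np.array([.54368,.13578,.2551])
off=.1646-.0
for nm,lo,hi in(("nose",.155,.2),("collar",.225,.25)):
    m=R&(X[...,2]>lo)&(X[...,2]<hi); q=X[m]
    print(nm,m.sum(),q.min(0),q.max(0),q.mean(0),"u",u[m].min(),u[m].max(),"v",v[m].min())
T=P["camera_from_world"];K=P["intrinsics"]
def proj(x):
    c=T[:3,:3]@x+T[:3,3];a,b=c[0]/-c[2],-c[1]/-c[2];s=1+P["k1"]*(a*a+b*b);return K[0,0]*a*s+K[0,2],K[1,1]*b*s+K[1,2]
for nm,r,zz in(("nose",.007,o[2]-.0845),("collar",.019,o[2]-.0205),("collartop",.019,o[2]-.0125)):
    C=np.array([proj(np.array([o[0]+r*np.cos(t),o[1]+r*np.sin(t),zz])) for t in np.linspace(0,6.28,72)])
    print("pred",nm,C.min(0),C.max(0))
E
```

```text
depth z at nose col [(236, [0.5347, 0.104, -0.0007]), (240, [0.5452, 0.1412, 0.1725]), (244, [0.546, 0.144, 0.1945]), (248, [0.5485, 0.1528, 0.2376]), (252, [0.5483, 0.1521, 0.2424]), (256, [0.5477, 0.1501, 0.2427]), (260, [0.5471, 0.1478, 0.2415]), (264, [0.5466, 0.1462, 0.2431]), (268, [0.5465, 0.1458, 0.2481]), (272, [0.5465, 0.1459, 0.2543]), (276, [0.5465, 0.1457, 0.2595]), (280, [0.5466, 0.1461, 0.2658])]
nose 114 [0.53714356 0.13452609 0.16991505] [0.55146351 0.14480664 0.19988357] [0.54478098 0.14164715 0.18378202] u 314 335 v 239
collar 1423 [0.52726491 0.13162938 0.23363382] [0.56201632 0.15369224 0.2499977 ] [0.54641781 0.14653283 0.24211956] u 290 359 v 247
pred nose [315.10560282 237.42014598] [334.90346216 256.52575927]
pred collar [289.49705217 244.09896502] [360.46289168 311.00178342]
pred collartop [288.01431136 248.16733527] [361.93659453 317.56294088]
```

Call:
arm_command:
  deltas: [-1, 0.02, 0, 0, 0, -1, 0.03, 0, 0, 0, -1, 0.025, 0, 0, 0, -1, 0.0123, -0.0005, 0.01, 0, -1, 0, 0, 0.015, 0, -1, 0, 0, 0.015, 0, -1, 0, 0, 0.005, 0, -1, 0, 0, 0, 0, -1, 0, 0, 0, 0]

```text
time: 8.7
position: [0.5675, 0.2207, 0.2111]
tool_rot: [0.797, 0.604, 0.001, 0.0]
ft_force: [0.3, 0.3, -2.5]
grip_width: 0.023
grip_force: 44.9
```

```bash
python3 - <<'E'
from h import *
o=status.get_obs();print(o["time"],o["position"],o["ft_force"],o["moment"],(delta((.5668,.22,o["position"][2]))*1e3).round(2))
out=[]
for n in("scene","side"):
    p,d,P=cam(n)
    c=(245,410) if n=="scene" else (186,286)
    out.append(cv2.resize(p[c[0]-60:c[0]+40,c[1]-60:c[1]+60],(400,333),interpolation=2))
save("c2",np.hstack(out))
E
```

```text
8.7 [0.56745501 0.22067328 0.21106531] [ 0.3266946   0.27175643 -2.50741341] [-0.14453249  0.09759064  0.00042407] [-0.83 -0.45 -0.  ]
```

View pics/c2.png

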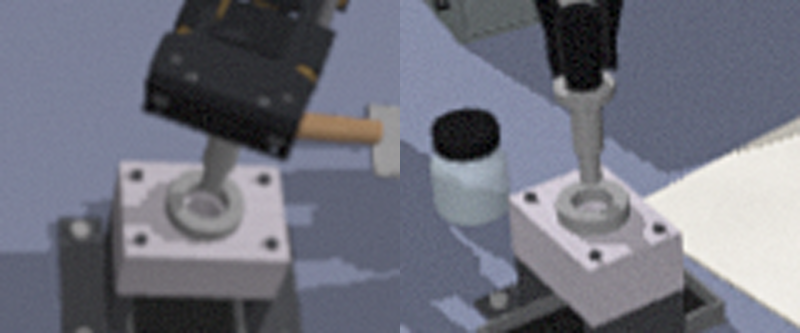

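The rod hangs centred above the ring (crop at (210,195) left, (592,190) right). I'll lower it into the bore.

Call:
arm_command:
  deltas: [-1, -0.0008, -0.0004, 0.005, 0, -1, 0, 0, 0.008, 0, -1, 0, 0, 0.008, 0, -1, 0, 0, 0.006, 0, -1, 0, 0, 0.006, 0, -1, 0, 0, 0.004, 0, -1, 0, 0, 0.003, 0, -1, 0, 0, 0, 0, -1, 0, 0, 0, 0]

```text
time: 9.93
position: [0.5666, 0.2203, 0.1708]
tool_rot: [0.797, 0.604, 0.0, 0.0]
ft_force: [-0.2, -0.6, -2.4]
grip_width: 0.0232
grip_force: 44.9
```

```bash
python3 - <<'E'
from h import *
o=status.get_obs();print(o["time"],o["position"],o["ft_force"],o["moment"],o["grip_width"])
E
```

```text
9.925 [0.56656113 0.22030149 0.17077929] [-0.15095674 -0.56814729 -2.38633731] [-0.11129038  0.05816193 -0.03684201] 0.02316716648917556
```

Call:
arm_command:
  deltas: [-1, 0, 0, 0.002, 0, -1, 0, 0, 0.002, 0, -1, 0, 0, 0.0015, 0, -1, 0, 0, 0.0015, 0, -1, 0, 0, 0.001, 0, -1, 0, 0, 0, 0]

```text
time: 10.68
position: [0.5663, 0.2203, 0.1624]
tool_rot: [0.797, 0.604, -0.0, -0.0]
ft_force: [-0.2, -0.1, -1.2]
grip_width: 0.0228
grip_force: 44.9
```

Call:
arm_command:
  deltas: [-1, 0, 0, 0.0007, 0, -1, 0, 0, 0.0007, 0, -1, 0, 0, 0, 0]

```text
time: 11.05
position: [0.5663, 0.2202, 0.1611]
tool_rot: [0.797, 0.604, -0.0, -0.0]
ft_force: [0.1, -0.5, -2.0]
grip_width: 0.0231
grip_force: 44.9
```

Call:
arm_command:
  deltas: [-1, 0, 0, 0.0007, 0, -1, 0, 0, 0.0007, 0, -1, 0, 0, 0, 0]

```text
time: 11.42
position: [0.5667, 0.2203, 0.16]
tool_rot: [0.797, 0.604, 0.0, 0.0]
ft_force: [-0.1, -0.5, -1.6]
grip_width: 0.023
grip_force: 44.9
```

Call:
arm_command:
  deltas: [-1, 0, 0, 0.0007, 0, -1, 0, 0, 0, 0]

```text
time: 11.68
position: [0.5669, 0.2203, 0.1595]
tool_rot: [0.797, 0.604, 0.001, 0.0]
ft_force: [0.8, 0.1, 0.4]
grip_width: 0.023
grip_force: 44.9
```

Call:
arm_command:
  deltas: [-1, 0, 0, 0.0005, 0, -1, 0, 0, 0, 0]

```text
time: 11.92
position: [0.5669, 0.2204, 0.1591]
tool_rot: [0.797, 0.604, 0.001, 0.0]
ft_force: [1.6, 0.4, 2.9]
grip_width: 0.0232
grip_force: 45.0
```

Call:
arm_command:
  deltas: [-1, 0, 0, 0.0005, 0, -1, 0, 0, 0, 0]

```text
time: 12.18
position: [0.567, 0.2204, 0.1587]
tool_rot: [0.797, 0.604, 0.001, 0.0]
ft_force: [0.5, -1.3, 5.1]
grip_width: 0.0232
grip_force: 45.1
```

Call:
arm_command:
  deltas: [-1, 0, 0, 0.0005, 0, -1, 0, 0, 0, 0]

```text
time: 12.42
position: [0.567, 0.2204, 0.1586]
tool_rot: [0.797, 0.604, 0.001, 0.0]
ft_force: [-0.1, -0.5, 7.3]
grip_width: 0.0226
grip_force: 45.1
```

Call:
arm_command:
  deltas: [-1, 0, 0, 0.0005, 0, -1, 0, 0, 0.0005, 0, -1, 0, 0, 0, 0]

```text
time: 12.8
position: [0.5672, 0.2207, 0.1581]
tool_rot: [0.797, 0.604, 0.001, 0.0]
ft_force: [0.0, 0.5, 9.8]
grip_width: 0.0229
grip_force: 45.1
```

Call:
arm_command:
  deltas: [-1, 0, 0, 0.0005, 0, -1, 0, 0, 0, 0]

```text
time: 13.05
position: [0.5673, 0.2206, 0.1576]
tool_rot: [0.797, 0.604, 0.001, 0.001]
ft_force: [-0.3, -0.2, 8.6]
grip_width: 0.0225
grip_force: 45.1
```

Call:
arm_command:
  deltas: [-1, 0, 0, 0.0005, 0, -1, 0, 0, 0, 0]

```text
time: 13.3
position: [0.5672, 0.2205, 0.157]
tool_rot: [0.797, 0.604, 0.001, 0.001]
ft_force: [-0.4, 0.4, 8.3]
grip_width: 0.0231
grip_force: 45.1
```

Call:
arm_command:
  deltas: [-1, 0, 0, 0.0005, 0, -1, 0, 0, 0.0005, 0, -1, 0, 0, 0, 0]

```text
time: 13.68
position: [0.5672, 0.2205, 0.156]
tool_rot: [0.797, 0.604, 0.001, 0.001]
ft_force: [-1.2, -1.1, 6.8]
grip_width: 0.0231
grip_force: 45.1
```

Call:
arm_command:
  deltas: [-1, 0, 0, 0.0005, 0, -1, 0, 0, 0.0005, 0, -1, 0, 0, 0, 0]

```text
time: 14.05
position: [0.5671, 0.2205, 0.1547]
tool_rot: [0.797, 0.604, 0.001, 0.0]
ft_force: [1.6, 0.0, 5.8]
grip_width: 0.023
grip_force: 45.2
```

Call:
arm_command:
  deltas: [-1, 0, 0, 0.0005, 0, -1, 0, 0, 0.0005, 0, -1, 0, 0, 0, 0]

```text
time: 14.42
position: [0.5668, 0.2203, 0.1527]
tool_rot: [0.797, 0.604, 0.001, 0.0]
ft_force: [0.9, 0.6, 4.3]
grip_width: 0.0232
grip_force: 45.2
```

Call:
arm_command:
  deltas: [-1, 0, 0, 0.0005, 0, -1, 0, 0, 0.0005, 0, -1, 0, 0, 0, 0]

```text
time: 14.8
position: [0.5666, 0.2203, 0.1514]
tool_rot: [0.797, 0.604, 0.0, 0.0]
ft_force: [2.4, 0.5, 2.0]
grip_width: 0.0231
grip_force: 45.3
```

Call:
arm_command:
  deltas: [-1, 0, 0, 0.0007, 0, -1, 0, 0, 0.0007, 0, -1, 0, 0, 0, 0]

```text
time: 15.18
position: [0.5668, 0.2204, 0.1505]
tool_rot: [0.797, 0.604, 0.0, 0.0]
ft_force: [1.0, 0.1, 4.8]
grip_width: 0.0228
grip_force: 45.2
```

Call:
arm_command:
  deltas: [-1, 0, 0, 0.0007, 0, -1, 0, 0, 0.0005, 0, -1, 0, 0, 0, 0]

```text
time: 15.55
position: [0.5669, 0.2205, 0.1503]
tool_rot: [0.797, 0.604, 0.001, 0.0]
ft_force: [0.9, 0.3, 10.2]
grip_width: 0.023
grip_force: 45.2
```

Call:
arm_command:
  deltas: [-1, 0, 0, 0.0005, 0, -1, 0, 0, 0.0005, 0, -1, 0, 0, 0, 0]

```text
time: 15.92
position: [0.567, 0.2204, 0.1492]
tool_rot: [0.797, 0.604, 0.001, 0.0]
ft_force: [1.0, 1.1, 8.1]
grip_width: 0.0227
grip_force: 45.2
```

Call:
arm_command:
  deltas: [-1, 0, 0, 0.0005, 0, -1, 0, 0, 0, 0]

```text
time: 16.18
position: [0.5669, 0.2204, 0.1484]
tool_rot: [0.797, 0.604, 0.001, 0.0]
ft_force: [0.5, 0.4, 5.8]
grip_width: 0.0232
grip_force: 45.2
```

Call:
arm_command:
  deltas: [-1, 0, 0, 0.0005, 0, -1, 0, 0, 0.0005, 0, -1, 0, 0, 0, 0]

```text
time: 16.55
position: [0.5667, 0.2203, 0.1469]
tool_rot: [0.797, 0.604, 0.0, 0.0]
ft_force: [1.9, 0.6, 4.0]
grip_width: 0.0233
grip_force: 45.2
```

Call:
arm_command:
  deltas: [-1, 0, 0, 0.0005, 0, -1, 0, 0, 0.0005, 0, -1, 0, 0, 0, 0]

```text
time: 16.92
position: [0.5661, 0.2202, 0.1448]
tool_rot: [0.797, 0.604, -0.0, -0.0]
ft_force: [1.9, 0.4, -0.3]
grip_width: 0.0227
grip_force: 45.2
```

Call:
arm_command:
  deltas: [-1, 0, 0, 0.0005, 0, -1, 0, 0, 0.0005, 0, -1, 0, 0, 0, 0]

```text
time: 17.3
position: [0.5662, 0.2202, 0.144]
tool_rot: [0.797, 0.604, -0.0, -0.0]
ft_force: [2.7, 0.3, -1.5]
grip_width: 0.0232
grip_force: 45.2
```

Call:
arm_command:
  deltas: [-1, 0, 0, 0.0005, 0, -1, 0, 0, 0.0005, 0, -1, 0, 0, 0, 0]

```text
time: 17.68
position: [0.5662, 0.2202, 0.1435]
tool_rot: [0.797, 0.604, -0.0, -0.0]
ft_force: [2.5, -0.9, -0.2]
grip_width: 0.0229
grip_force: 45.2
```

Call:
arm_command:
  deltas: [-1, 0, 0, 0.0005, 0, -1, 0, 0, 0.0005, 0, -1, 0, 0, 0, 0]

```text
time: 18.05
position: [0.5663, 0.2203, 0.1428]
tool_rot: [0.797, 0.604, 0.0, 0.0]
ft_force: [1.2, -0.2, 3.8]
grip_width: 0.023
grip_force: 45.3
```

Call:
arm_command:
  deltas: [-1, 0, 0, 0.0005, 0, -1, 0, 0, 0.0005, 0, -1, 0, 0, 0, 0]

```text
time: 18.42
position: [0.5664, 0.2204, 0.142]
tool_rot: [0.797, 0.604, 0.0, 0.0]
ft_force: [0.5, -0.5, 5.3]
grip_width: 0.023
grip_force: 45.3
```

Call:
arm_command:
  deltas: [-1, 0, 0, 0.0005, 0, -1, 0, 0, 0, 0]

```text
time: 18.68
position: [0.5664, 0.2204, 0.1415]
tool_rot: [0.797, 0.604, 0.0, 0.0]
ft_force: [0.6, -0.9, 4.9]
grip_width: 0.0234
grip_force: 45.3
```

Call:
arm_command:
  deltas: [-1, 0, 0, 0.0005, 0, -1, 0, 0, 0, 0]

```text
time: 18.92
position: [0.5664, 0.2204, 0.1409]
tool_rot: [0.797, 0.604, 0.0, 0.0]
ft_force: [0.2, -0.0, 4.7]
grip_width: 0.0227
grip_force: 45.3
```

Call:
arm_command:
  deltas: [-1, 0, 0, 0.0005, 0, -1, 0, 0, 0, 0]

```text
time: 19.18
position: [0.5664, 0.2204, 0.1404]
tool_rot: [0.797, 0.604, 0.0, 0.0]
ft_force: [0.6, -0.6, 4.8]
grip_width: 0.023
grip_force: 45.3
```

Call:
arm_command:
  deltas: [-1, 0, 0, 0.0005, 0, -1, 0, 0, 0.0005, 0, -1, 0, 0, 0, 0]

```text
time: 19.55
position: [0.5664, 0.2203, 0.1393]
tool_rot: [0.797, 0.604, 0.0, 0.0]
ft_force: [1.9, 0.6, 4.0]
grip_width: 0.0228
grip_force: 45.3
```

Call:
arm_command:
  deltas: [-1, 0, 0, 0.0005, 0, -1, 0, 0, 0.0005, 0, -1, 0, 0, 0, 0]

```text
time: 19.92
position: [0.5663, 0.2203, 0.138]
tool_rot: [0.797, 0.604, 0.0, 0.0]
ft_force: [0.9, 0.5, 2.0]
grip_width: 0.0229
grip_force: 45.3
```

Call:
arm_command:
  deltas: [-1, 0, 0, 0.0005, 0, -1, 0, 0, 0.0005, 0, -1, 0, 0, 0, 0]

```text
time: 20.3
position: [0.5662, 0.2202, 0.1362]
tool_rot: [0.797, 0.604, -0.0, -0.0]
ft_force: [2.1, -0.6, -1.5]
grip_width: 0.0231
grip_force: 45.2
```

Call:
arm_command:
  deltas: [-1, 0, 0, 0.0005, 0, -1, 0, 0, 0.0005, 0, -1, 0, 0, 0, 0]

```text
time: 20.68
position: [0.5663, 0.2202, 0.1356]
tool_rot: [0.797, 0.604, -0.0, -0.0]
ft_force: [2.4, 0.2, -2.0]
grip_width: 0.0234
grip_force: 45.2
```

Call:
arm_command:
  deltas: [-1, 0, 0, 0.0005, 0, -1, 0, 0, 0, 0]

```text
time: 20.92
position: [0.5663, 0.2202, 0.1354]
tool_rot: [0.797, 0.604, -0.0, -0.0]
ft_force: [2.0, -0.5, -1.7]
grip_width: 0.0231
grip_force: 45.2
```

Call:
arm_command:
  deltas: [-1, 0, 0, 0.0007, 0, -1, 0, 0, 0.0006, 0, -1, 0, 0, 0, 0]

```text
time: 21.3
position: [0.5663, 0.2203, 0.134]
tool_rot: [0.797, 0.604, -0.0, -0.0]
ft_force: [1.9, -0.0, -0.1]
grip_width: 0.0228
grip_force: 45.2
```

Call:
arm_command:
  deltas: [-1, 0, 0, 0.0005, 0, -1, 0, 0, 0.0005, 0, -1, 0, 0, 0, 0]

```text
time: 21.68
position: [0.5663, 0.2203, 0.1331]
tool_rot: [0.797, 0.604, -0.0, -0.0]
ft_force: [1.9, -0.7, -1.6]
grip_width: 0.0233
grip_force: 45.2
```

Call:
arm_command:
  deltas: [-1, 0, 0, 0.0005, 0, -1, 0, 0, 0.0005, 0, -1, 0, 0, 0, 0]

```text
time: 22.05
position: [0.5664, 0.2203, 0.1328]
tool_rot: [0.797, 0.604, 0.0, 0.0]
ft_force: [-0.3, 0.0, 4.2]
grip_width: 0.0229
grip_force: 45.3
```

Call:
arm_command:
  deltas: [-1, 0, 0, 0.0005, 0, -1, 0, 0, 0.0005, 0, -1, 0, 0, 0, 0]

```text
time: 22.42
position: [0.5664, 0.2203, 0.1328]
tool_rot: [0.797, 0.604, 0.0, 0.0]
ft_force: [-0.6, -1.2, 10.7]
grip_width: 0.0228
grip_force: 45.2
```

Call:
arm_command:
  deltas: [-1, 0, 0, 0, 0, -1, 0, 0, 0, 0, -1, 0, 0, 0, 0]

```text
time: 22.8
position: [0.5664, 0.2204, 0.1327]
tool_rot: [0.797, 0.604, 0.0, 0.0]
ft_force: [-1.7, -0.4, 9.8]
grip_width: 0.0227
grip_force: 45.2
```

```bash
python3 - <<'E'
from h import *
out=[]
for n in("scene","side"):
    p,d,P=cam(n); X=pts(d,P);g=p.astype(int)
    m=(g[...,0]>g[...,2]*1.5)&(np.hypot(X[...,0]-.567,X[...,1]-.2195)<.09)&(X[...,2]<.09);print(n,m.sum(),X[m].mean(0) if m.any() else "")
    c=(270,405) if n=="scene" else (205,286)
    out.append(cv2.resize(p[c[0]-60:c[0]+40,c[1]-60:c[1]+60],(400,333),interpolation=2))
save("c3",np.hstack(out)); o=status.get_obs();print(o["time"],o["ft_force"])
E
```

```text
scene 0 
side 0 
22.9 [-1.20454364 -0.94526625  9.4580022 ]
```

View pics/c3.png

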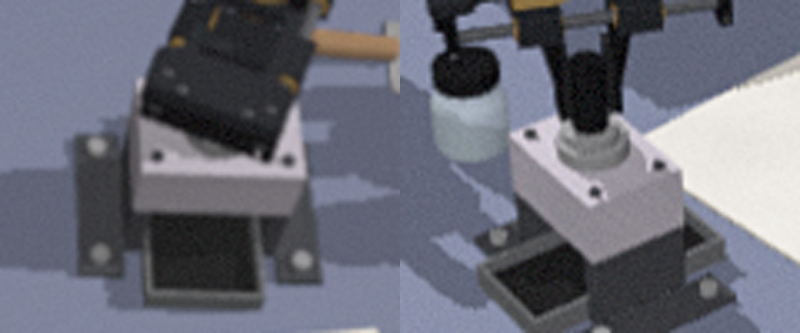

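The collar sits on the ring (side crop (595,145)) and the plug is hidden under the block. Drawing out.

Call:
arm_command:
  deltas: [-1, 0, 0, -0.003, 0, -1, 0, 0, -0.004, 0, -1, 0, 0, -0.006, 0, -1, 0, 0, -0.008, 0, -1, 0, 0, -0.01, 0, -1, 0, 0, -0.01, 0, -1, 0, 0, -0.012, 0, -1, 0, 0, -0.015, 0, -1, 0, 0, -0.02, 0, -1, 0, 0, -0.02, 0, -1, 0, 0, -0.015, 0, -1, 0, 0, 0, 0]

```text
time: 24.4
position: [0.5672, 0.2205, 0.2559]
tool_rot: [0.797, 0.604, 0.001, 0.001]
ft_force: [-0.2, 0.7, -2.7]
grip_width: 0.023
grip_force: 45.2
```

Call:
arm_command:
  deltas: [-1, -0.03, 0, 0, 0, -1, -0.035, 0, 0, 0, -1, -0.02, 0, 0, 0, -1, 0, 0, 0, 0, -1, 0, 0, 0, 0]

```text
time: 25.02
position: [0.5438, 0.1391, 0.2541]
tool_rot: [0.797, 0.604, 0.0, -0.0]
ft_force: [-0.2, 0.1, -2.4]
grip_width: 0.0226
grip_force: 45.2
```

```bash
python3 - <<'E'
from h import *
o=status.get_obs();print(o["time"],o["position"],o["ft_force"],o["tool_rot"])
p,d,P=cam("wrist");save("w3",p);X=pts(d,P);v,u=np.mgrid[0:480,0:640]
m=(np.hypot(X[...,0]-.567,X[...,1]-.2195)<.05)&(X[...,2]<.06)&(X[...,2]>-.01)&(v<230);g=p.astype(int)
b=m&(g[...,0]>g[...,2]*1.4);print(b.sum(),X[b].mean(0) if b.any() else "",np.median(X[m],0))
print("orange px near ring",((g[...,0]>g[...,2]*1.5)&(v>60)&(v<200)&(u>280)&(u<370)).sum())
R=(v>225)&(v<300)&(u>285)&(u<365)&(d>0);h=o["position"][2]-.2551
for nm,lo,hi in(("nose",.155,.2),("collar",.225,.25)):
    m=R&(X[...,2]>lo+h)&(X[...,2]<hi+h); q=X[m];print(nm,q.min(0)-o["position"],q.max(0)-o["position"],"u",u[m].min(),u[m].max(),"v",v[m].min())
print(delta((.558,-.210,o["position"][2])), delta((.5585,-.2102,o["position"][2])))
E
```

```text
25.025 [0.54375372 0.13905447 0.25409884] [-0.18125776  0.09485493 -2.43958648] [ 7.97095757e-01  6.03852744e-01  4.19553831e-04 -2.04993548e-04]
300 [0.5667513  0.22009102 0.02839002] [0.56450039 0.22059997 0.02702933]
orange px near ring 286
nose [-0.00631621  0.00086213 -0.0855917 ] [ 0.00788626  0.00904899 -0.05513265] u 314 335 v 239
collar [-0.01653182 -0.0040257  -0.02149927] [ 0.01836609  0.01807796 -0.0051051 ] u 290 359 v 247
[-3.32409511e-01  1.08055525e-01 -1.98377987e-04] [-3.32466980e-01  1.08590966e-01 -1.98282114e-04]
```

View pics/w3.png

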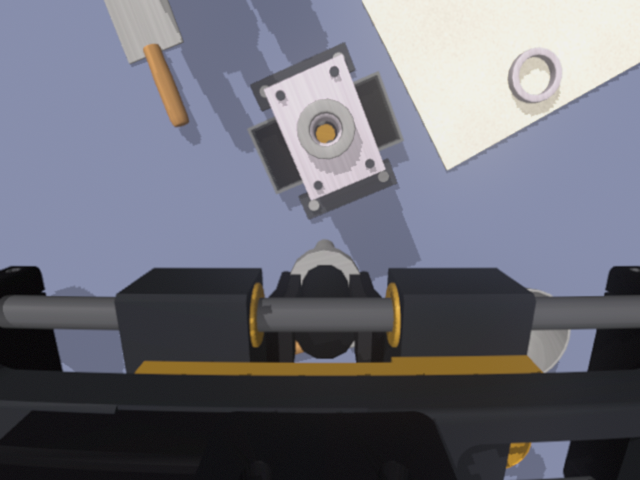

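The plug now stands in the tray, seen through the bore at (325,133) with its top at z≈0.03. The rod hasn't shifted in the grip. Returning it to the rack.

Call:
arm_command:
  deltas: [-1, -0.02, 0.006, 0, 0, -1, -0.05, 0.016, 0, 0, -1, -0.055, 0.018, 0, 0, -1, -0.055, 0.018, 0, 0, -1, -0.055, 0.018, 0, 0, -1, -0.05, 0.016, 0, 0, -1, -0.035, 0.012, 0, 0, -1, -0.0125, 0.0045, 0, 0, -1, 0, 0, 0.03, 0, -1, 0, 0, 0.03, 0, -1, 0, 0, 0.01, 0, -1, 0, 0, 0, 0]

```text
time: 26.58
position: [0.558, -0.2099, 0.1838]
tool_rot: [0.797, 0.604, -0.0, -0.001]
ft_force: [0.2, -0.4, -1.9]
grip_width: 0.0231
grip_force: 45.2
```

Call:
arm_command:
  deltas: [-1, 0, 0, 0, 0]

```text
time: 26.7
position: [0.5589, -0.211, 0.1854]
tool_rot: [0.797, 0.604, 0.001, 0.001]
ft_force: [-0.1, 0.6, -2.2]
grip_width: 0.0232
grip_force: 45.2
```

```bash
python3 - <<'E'
from h import *
o=status.get_obs();print(o["time"],o["position"],o["ft_force"],delta((.5585,-.2102,.0905)))
E
```

```text
26.7 [ 0.55892803 -0.21098723  0.18542325] [-0.12107132  0.63546272 -2.21155007] [ 0.00069415 -0.00086255  0.09492103]
```

Call:
arm_command:
  deltas: [-1, 0, 0, 0.005, 0, -1, 0, 0, 0.005, 0, -1, 0, 0, 0, 0, -1, 0, 0, 0, 0, -1, 0, 0, 0, 0]

```text
time: 27.32
position: [0.5579, -0.2111, 0.1742]
tool_rot: [0.797, 0.604, 0.0, 0.0]
ft_force: [0.7, -0.8, -2.6]
grip_width: 0.0228
grip_force: 45.2
```

Call:
arm_command:
  deltas: [-1, 0, 0, 0, 0]

```text
time: 27.45
position: [0.5579, -0.2111, 0.1742]
tool_rot: [0.797, 0.604, 0.0, 0.0]
ft_force: [-0.1, 0.6, -3.3]
grip_width: 0.0229
grip_force: 45.2
```

Call:
arm_command:
  deltas: [-1, 0, 0, 0, 0]

```text
time: 27.58
position: [0.5579, -0.211, 0.1742]
tool_rot: [0.797, 0.604, 0.0, 0.0]
ft_force: [0.1, -0.4, -2.1]
grip_width: 0.0229
grip_force: 45.2
```

Call:
arm_command:
  deltas: [-1, 0.001, 0.0004, 0.005, 0, -1, 0, 0, 0.01, 0, -1, 0, 0, 0.01, 0, -1, 0, 0, 0.008, 0, -1, 0, 0, 0.004, 0, -1, 0, 0, 0, 0, -1, 0, 0, 0, 0]

```text
time: 28.45
position: [0.5588, -0.2103, 0.1374]
tool_rot: [0.797, 0.604, 0.0, 0.0]
ft_force: [0.0, 0.3, -2.3]
grip_width: 0.0228
grip_force: 45.2
```

Call:
arm_command:
  deltas: [-1, 0, 0, 0.002, 0, -1, 0, 0, 0.002, 0, -1, 0, 0, 0.002, 0, -1, 0, 0, 0, 0]

```text
time: 28.95
position: [0.5583, -0.2101, 0.1309]
tool_rot: [0.797, 0.604, -0.0, -0.0]
ft_force: [-1.1, -0.1, -2.3]
grip_width: 0.0231
grip_force: 45.2
```

No contact force; the shaft is entering the socket. Continuing down to TCP z≈0.093, then slowly.

Call:
arm_command:
  deltas: [-1, 0, 0, 0.004, 0, -1, 0, 0, 0.006, 0, -1, 0, 0, 0.006, 0, -1, 0, 0, 0.006, 0, -1, 0, 0, 0, 0]

```text
time: 29.58
position: [0.558, -0.2099, 0.1084]
tool_rot: [0.797, 0.604, -0.0, -0.001]
ft_force: [-0.2, -0.6, -2.0]
grip_width: 0.0226
grip_force: 45.2
```

Call:
arm_command:
  deltas: [-1, 0, 0, 0.006, 0, -1, 0, 0, 0.005, 0, -1, 0, 0, 0.003, 0, -1, 0, 0, 0.002, 0, -1, 0, 0, 0, 0, -1, 0, 0, 0, 0]

```text
time: 30.32
position: [0.5586, -0.2102, 0.0933]
tool_rot: [0.797, 0.604, 0.0, 0.0]
ft_force: [-0.4, -0.1, -2.5]
grip_width: 0.0234
grip_force: 45.2
```

Call:
arm_command:
  deltas: [-1, 0, 0, 0.0007, 0, -1, 0, 0, 0.0007, 0, -1, 0, 0, 0, 0]

```text
time: 30.7
position: [0.5585, -0.2101, 0.0917]
tool_rot: [0.797, 0.604, -0.0, -0.0]
ft_force: [0.2, -1.3, -0.9]
grip_width: 0.023
grip_force: 45.2
```

Call:
arm_command:
  deltas: [-1, 0, 0, 0.0006, 0, -1, 0, 0, 0.0006, 0, -1, 0, 0, 0, 0]

```text
time: 31.08
position: [0.5585, -0.2102, 0.0905]
tool_rot: [0.797, 0.604, 0.0, 0.0]
ft_force: [-0.3, 0.1, -2.4]
grip_width: 0.023
grip_force: 45.2
```

Call:
arm_command:
  deltas: [-1, 0, 0, 0.0005, 0, -1, 0, 0, 0, 0]

```text
time: 31.32
position: [0.5585, -0.2102, 0.0905]
tool_rot: [0.797, 0.604, 0.0, 0.0]
ft_force: [-1.4, 1.4, 2.4]
grip_width: 0.0232
grip_force: 45.2
```

Seated on the collar. Now I'll release and retreat.

Call:
arm_command:
  deltas: [-0.4, 0, 0, 0, 0, 0, 0, 0, 0, 0, 0.5, 0, 0, 0, 0, 1, 0, 0, 0, 0, 1, 0, 0, 0, 0, 1, 0, 0, 0, 0, 1, 0, 0, -0.01, 0, 1, 0, 0, -0.03, 0, 1, 0, 0, -0.04, 0, 1, 0, 0, -0.04, 0, 1, 0, 0, -0.04, 0, 1, 0, 0, -0.012, 0]

```text
time: 32.83
position: [0.5599, -0.2109, 0.2657]
tool_rot: [0.797, 0.604, 0.001, 0.003]
ft_force: [-0.3, -0.2, -0.4]
grip_width: 0.0871
grip_force: 0.0
```

Call:
arm_command:
  deltas: [1, 0, 0, 0, 0, 1, 0, 0, 0, 0, 1, 0, 0, 0, 0]

```text
time: 33.2
position: [0.5577, -0.2097, 0.2603]
tool_rot: [0.797, 0.604, -0.001, -0.002]
ft_force: [-0.4, -0.7, -0.2]
grip_width: 0.0872
grip_force: 0.0
```

```bash
python3 - <<'E'
from h import *
o=status.get_obs();print(o["time"],o["position"],o["grip_width"])
p,d,P=cam("wrist");X=pts(d,P)
save("w4",p)
v,u=np.mgrid[0:480,0:640]
R=(v>200)&(v<262)&(u>300)&(u<360)&(d>0)
t=R&(p.max(-1)<70)&(X[...,2]>.124);print("top",X[t].mean(0),np.percentile(X[t][:,2],95))
col=R&(p.min(-1)>95)&(abs(X[...,2]-.078)<.006);c,r=cv2.minEnclosingCircle(np.argwhere(col)[:,::-1].astype(np.int32))
print("collar",c,r,onplane(*c,.078,P),np.median(X[col][:,2]))
E
```

```text
33.2 [ 0.55768929 -0.20971009  0.26028709] 0.08721037749513166
top [ 0.55844121 -0.20978817  0.12743565] 0.12851996295524742
collar (326.08148193359375, 221.5111083984375) 19.397916793823242 [ 0.55803437 -0.21038993  0.078     ] 0.07739558415550626
```

View pics/w4.png

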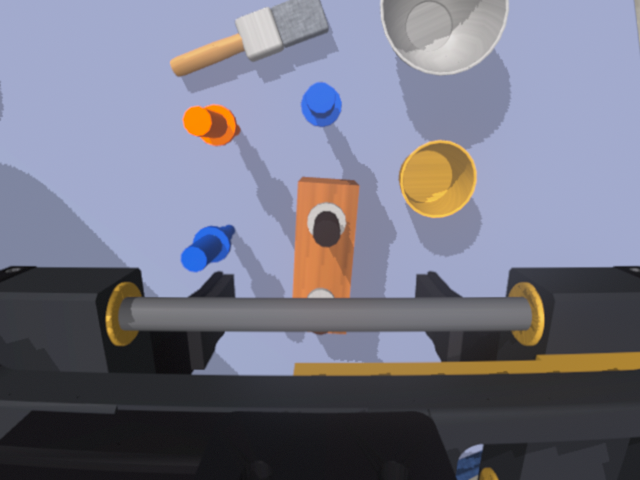

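The rod is back upright and fully down at (326,225), within 0.5 mm of where it started, and the neighbouring things are undisturbed. Handing in.

```bash
python3 -c "
from rig import order
print(order.hand_in())"
```

```text
the job is handed in; nothing more can be done
None
```

The job is handed in, with no verdict returned: the plug was driven out and stands in the tray, the collar was pressed on the stop ring at about 13 N, and the rod is back fully down in its own socket.

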